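# Swap the recorder's empty battery packs for the charged ones without a power cut

### The job

The recorder on the desk is running on two nearly empty battery packs (one red bar each), and the charger is full with two charged packs (four green bars). Swap them, so that both charged packs end up in the recorder and both empty ones in the charger, each fully home in a bay with its arrow pointing away from the front as they all do now; a pack can be laid on the green rubber mat meanwhile. The recorder must keep running, so at no time may both of its bays be without a pack, and do not disturb the white bottle, the tape roll and the small carton.

Things in the scene. Friction and masses are not known exactly. Their poses are not given: they have to be found in the camera images.
- flat_1: charcoal battery pack, one RED bar and three dark ones (empty) and one white stripe on top; 71 x 39 x 40 mm (x, y, z), 0.19 kg; origin: centre of underside, z up. +x is the contact end (white arrowhead on top points to it), where the lower 10.5 mm of the last 14 mm are cut away. Starts seated in either bay of the recorder, x axes alike
- flat_2: charcoal battery pack, one RED bar and three dark ones (empty) and two white stripes on top; 71 x 39 x 40 mm (x, y, z), 0.19 kg; origin: centre of underside, z up. +x is the contact end (white arrowhead on top points to it), where the lower 10.5 mm of the last 14 mm are cut away. Starts seated in either bay of the recorder, x axes alike
- full_1: charcoal battery pack, four GREEN bars (charged) and one white stripe on top; 71 x 39 x 40 mm (x, y, z), 0.19 kg; origin: centre of underside, z up. +x is the contact end (white arrowhead on top points to it), where the lower 10.5 mm of the last 14 mm are cut away. Starts seated in either bay of the charger, x axes alike
- full_2: charcoal battery pack, four GREEN bars (charged) and two white stripes on top; 71 x 39 x 40 mm (x, y, z), 0.19 kg; origin: centre of underside, z up. +x is the contact end (white arrowhead on top points to it), where the lower 10.5 mm of the last 14 mm are cut away. Starts seated in either bay of the charger, x axes alike
- logger: recorder: blue-grey, black corners, sloping front with pale screen and knob; mm: x -95 (front) to 58, 156 wide, 47 tall; origin on the desk midway between its bays. Two bays at x=0, y=+34 and y=-34, open above: floor z=32, deck z=46 (seated packs stand on the floor, 26 above deck), 3.5 mm clearance all round, sloping lead-in 6 wide, 9 deep; packs seat fully only with contacts to +x. Fixed
- charger: charger: flat light-grey box, black lamp strip along the front; mm: x -76 (front) to 52, 146 wide, 24 tall; origin on the desk midway between its bays. Two bays at x=0, y=+34 and y=-34, open above: floor z=10, deck z=24 (seated packs stand on the floor, 26 above deck), 3.5 mm clearance all round, sloping lead-in 6 wide, 9 deep; packs seat fully only with contacts to +x. Fixed
- mat: empty dark-green rubber mat with a pale border line, 100 mm (x) by 84 mm (y), 3 mm thick, fixed to the desk: a free spot for a pack; origin: centre of underside. Fixed scenery near it: black microscope arm, its head over x 0.47..0.535, y -0.19..-0.13, z up to 0.25, its post at (0.5, -0.31); rack posts at y below -0.32
- white_bottle: white plastic bottle, 45 mm across, 83 mm tall, standing; bystander; origin: centre of underside. Fixed scenery near it: white desk lamp, its shade over x 0.23..0.42, y -0.14..0.05, z 0.16..0.35, its pole at (0.345, 0.21); wall bins above z 0.8 from x 0.5 on (keep the elbow below: travel low over the stations)
- tape_roll: roll of amber tape lying flat, 62 mm across, 15 mm tall; bystander; origin at the centre of its underside
- kraft_small: small brown carton, 42 x 62 mm, 58 mm tall; bystander; origin at the centre of its underside

How it is judged:
By the outcome, as a careful person would: the job done as asked, in the order asked, and still so for the second after the job is handed in, with the robot touching nothing.
It also fails if it takes over 112 s, if anything falls off the work surface, if the arm or the gripper's body presses on something with over 40 N, if the wrist force passes 120 N, or if a joint passes its speed limit or range.

### The arm

A 7-joint arm with a two-finger parallel gripper is mounted at the origin on a cart in front of the work surface, level with it; the furniture and walls round the work are solid. World frame = base frame: x ahead of the robot, y to its left, z up, the work surface at z = 0. Lengths are in m, angles in rad, forces in N, time in s.
With the tool pointing down it reaches from about 0.425 to 0.925 m from the base axis. Payload 6.8 kg.
Tool frame: the origin (TCP) lies where the fingers leave the gripper's body, on its centre line; the fingertips stand 73 mm ahead of it and the grasp point (between the pads) lies 54 mm ahead of it; z points along the fingers, y is the line along which they close (so a half turn about z gives the same grasp; the last joint's range is limited). The gripper opens to 85 mm and grips with 20 to 120 N. Pads are 22 mm wide; open, the fingers measure 114 mm over their backs; the gripper's body (76 mm by 85 mm) begins 54 mm behind the grasp point. The pads swing forward as they close: fully open they stand 13 mm farther back than shut.
Start: joints at [1.056, 0.477, 0.022, 1.555, -0.011, 1.109, -0.083], TCP at [0.267, -0.62, 0.304] pointing down, gripper open.
Joint ranges: [-2.96, 2.96], [-0.34, 2.1], [-1.41, 1.46], [0.24, 2.44], [-1.37, 4.51], [0.17, 1.92], [-2.96, 2.96]. Speed limits (rad/s): [2.39, 2.39, 3.14, 3.14, 3.14, 3.14, 3.14].

### API

Orientations are given as a rotation vector (axis times angle).
In Python, from bench import r, grab_frame, camera_info gives the robot as it stands.
- The arm moves only by the shell command python3 -m pendant 'ROWS' [OPENING] [FORCE]. ROWS is one flat JSON list of numbers that holds 1 to 5 rows one after another, with no inner brackets; each row has 6 numbers: dx, dy, dz in shares of 30 cm (1.0 is 30 cm), then a rotation vector rx, ry, rz in normalised numbers (1 is pi rad); each row is the pose to reach, as a shift and turn from the pose commanded when the command began, along the tool's axes at that moment; what a row does not reach only later rows make up. A row lasts 1/10 s, in which the tool goes at most 0.05 m and 0.15 rad, less where a joint would pass 70% of its speed; a pose out of reach is approached as far as the arm can. OPENING is the finger opening in m, set as the command begins (- or left out keeps the last). The fingers move at their own pace and stop on an object; FORCE is the grip in N (left out, the last holds). Time passes only in rows, so rows that do not move let the fingers close. It prints the time, the measured TCP pose, the force, the opening and the grip force at its end. Shift and turn numbers lie between -1 and 1, and a call with a number outside is refused. Input that does not fit is refused with a message, and nothing moves.
- r.get_obs(): the state, without advancing time (a new reading comes with each control period).
- grab_frame(name): name is "scene" or "side" or "wrist"; returns (picture, depth): 420x560x3 uint8, blue, green, red; 420x560 float32, m along the optical axis (not along the pixel's ray), 0 where there is no reading.
- camera_info(name): a dict with "camera_matrix" (3x3 intrinsics, pixels), "R" (3x3) and "t" (3): a world point X has camera coordinates R X + t. Camera axes: x right, y down, z forward; pixel columns grow to the right and rows downward; lengths in m; the calibration is good to about 2 mm. The wrist camera is an equidistant fisheye: a pixel r from the principal point sees the ray r / f radians off the axis. A picture is of the moment at which its call begins: read the wrist's pose just before it. camera_info takes no time and is no camera call; for the wrist camera it gives the pose at the moment of the call.
- r.hand_in(): hands the job in; it is judged then, once.
The state is a dict: "clock": time; "joints": joint angles; "qvel": joint speeds; "tau": joint torques, N m; "tcp_pos": TCP position; "orientation": TCP orientation; "contact_force": force on the tool from outside, world axes, zero at the start; "moment": the same for the moment, N m; "grip_width": finger opening in m; "gripper_force": force on a finger pad.
Only numpy, scipy, OpenCV 4.12 (cv2) and the standard library are available. Lean on these libraries where they do the work, as an engineer would, in place of code of your own. Each camera call takes 0.05 s, during which the arm holds its last target. There are 200 camera calls.

## Working session

There is one attempt and no reset: what is moved stays moved. The work goes in short steps, Python scripts to look and compute and a shell command to move; the robot and the scene stay as the last step left them, time stands still between calls to the robot, and variables do not carry over. Pictures are saved under pics/ and viewed, at most 14 in all, crops included, and the job is handed in when it is done.

```bash
ls; mkdir -p pics; python3 - <<'E'
from bench import r, grab_frame, camera_info
import cv2,numpy as np
for n in ("scene","side"):
    p,d=grab_frame(n); cv2.imwrite(f"pics/{n}0.png",p); np.save(f"pics/{n}0.npy",d)
    c=camera_info(n); print(n,c)
print(r.get_obs())
E
```

```text
pics
scene {'camera_matrix': array([[540.66044939,   0.        , 281.68926124],
       [  0.        , 540.66044939, 210.16998026],
       [  0.        ,   0.        ,   1.        ]]), 'R': array([[-0.47371523, -0.88067604,  0.00189757],
       [-0.69352866,  0.37171904, -0.61712474],
       [ 0.54278161, -0.29365741, -0.78686305]]), 't': array([0.19160531, 0.37750611, 1.16794463])}
side {'camera_matrix': array([[448.71734197,   0.        , 277.43724679],
       [  0.        , 448.71734197, 214.15236191],
       [  0.        ,   0.        ,   1.        ]]), 'R': array([[-0.98179574, -0.18871603, -0.02152628],
       [-0.08598037,  0.54262347, -0.83556397],
       [ 0.16936498, -0.81850231, -0.54897129]]), 't': array([0.50450542, 0.12036663, 0.89845382])}
{'clock': 0.1, 'joints': array([ 1.05587676,  0.47770547,  0.0223493 ,  1.55634288, -0.01153138,
        1.10930432, -0.08308598]), 'qvel': array([-0.00030464, -0.00264616,  0.00081232, -0.00260654, -0.00057985,
        0.00101701,  0.00066429]), 'tau': array([ 3.93383714e-03, -5.97761786e+01,  1.61338560e+00, -2.81959569e+01,
        1.28089284e-02,  5.01219954e-03, -2.98145073e-05]), 'tcp_pos': array([ 0.26692859, -0.61952942,  0.30303508]), 'orientation': array([-3.07527465e+00, -6.34336384e-01,  6.60135152e-04]), 'contact_force': array([ 0.42259899, -0.19626138, -0.67765843]), 'moment': array([0.05581922, 0.00399746, 0.01103575]), 'gripper_force': 0.0, 'grip_width': 0.08580468862610549}
```

View pics/scene0.png

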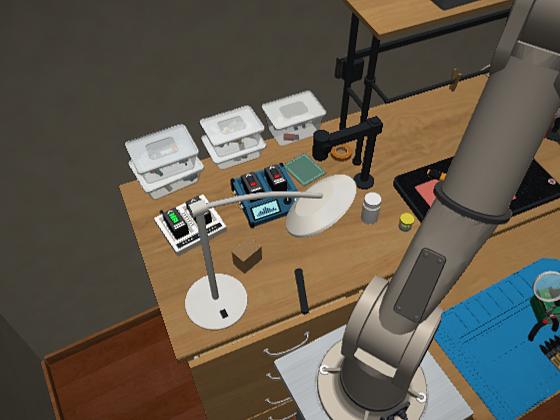

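View pics/side0.png

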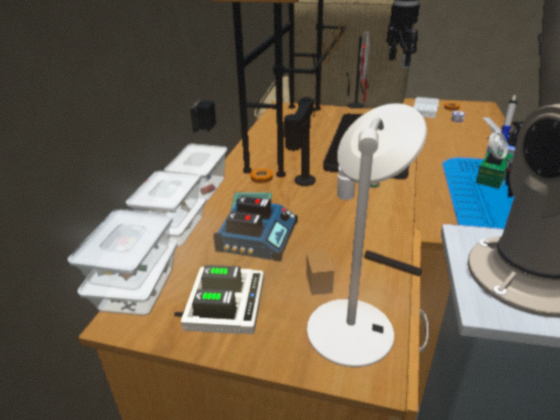

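The scene view shows the recorder near (262,190), charger (190,222), mat (305,168) and lamp shade (320,205). The side view shows the recorder near (257,228), red bars at (248,203) and (243,217), green bars at (220,270) and (212,296), and the mat at about (250,197). Next I measure from depth.

```bash
cat > h.py <<'E'
import cv2,numpy as np
from bench import r, grab_frame, camera_info
from scipy.spatial.transform import Rotation as R
def world(name,d,c=None):
    c=c or camera_info(name);K=c["camera_matrix"];v,u=np.mgrid[:d.shape[0],:d.shape[1]]
    P=np.stack([(u-K[0,2])/K[0,0]*d,(v-K[1,2])/K[1,1]*d,d],-1)
    W=(P-c["t"])@c["R"]; W[d<=0]=np.nan; return W
E
python3 - <<'E'
from h import *
out=[]
for n,(u0,v0,u1,v1) in (("scene",(140,140,360,290)),("side",(170,160,350,340))):
    d=np.load(f"pics/{n}0.npy");p=cv2.imread(f"pics/{n}0.png");W=world(n,d)
    cv2.imwrite(f"pics/{n}0c.png",cv2.resize(p[v0:v1,u0:u1],None,fx=3.3,fy=3.3,interpolation=cv2.INTER_CUBIC))
    h=cv2.cvtColor(p,cv2.COLOR_BGR2HSV).astype(int);H,S,V=h[...,0],h[...,1],h[...,2]
    for nm,m in (("red",((H<6)|(H>174))&(S>170)&(V>120)),("green",(abs(H-62)<10)&(S>180)&(V>130)),("mat",(abs(H-78)<15)&(S>60)&(V<140)),("kraft",(abs(W[...,2]-.058)<.004))):
        k,l,s,ce=cv2.connectedComponentsWithStats(m.astype(np.uint8))
        for i in range(1,k):
            w=np.nanmedian(W[l==i],0)
            if s[i,4]>=6 and .3<w[0]<1.1 and -.5<w[1]<.5: print(n,nm,ce[i].round(),s[i,4],w.round(3))
    for z0,z1 in ((.068,.077),(.046,.055)):
        m=(W[...,2]>z0)&(W[...,2]<z1)
        k,l,s,ce=cv2.connectedComponentsWithStats(m.astype(np.uint8),connectivity=4)
        for i in range(1,k):
            q=W[l==i]
            if s[i,4]>60 and q[:,0].min()>.4 and abs(q[:,1]).max()<.6:
                print(n,z0,ce[i].round(),s[i,4],np.round(q.mean(0),4),[np.round(x,3) for x in cv2.minAreaRect(q[:,:2].astype(np.float32))])
E
```

```text
scene red [277. 176.] 15 [ 0.574 -0.076  0.071]
scene red [253. 184.] 14 [ 0.577 -0.006  0.071]
scene green [173. 217.] 56 [0.59  0.216 0.049]
scene mat [304. 169.] 589 [ 0.613 -0.185  0.002]
scene mat [404. 230.] 8 [ 0.301 -0.306  0.009]
scene kraft [328.  83.] 50 [ 0.854 -0.402  0.057]
scene kraft [310.  89.] 19 [ 0.853 -0.343  0.059]
scene kraft [256. 108.] 19 [ 0.853 -0.154  0.058]
scene kraft [271. 125.] 12 [ 0.772 -0.16   0.057]
scene kraft [311. 124.] 36 [ 0.715 -0.265  0.058]
scene kraft [199. 128.] 12 [0.853 0.031 0.059]
scene kraft [288. 131.] 45 [ 0.721 -0.185  0.058]
scene kraft [342. 127.] 11 [ 0.66  -0.336  0.06 ]
scene kraft [192. 131.] 17 [0.855 0.053 0.059]
scene kraft [240. 149.] 64 [ 0.722 -0.041  0.058]
scene kraft [358. 150.] 12 [ 0.561 -0.329  0.057]
scene kraft [112. 159.] 73 [0.854 0.295 0.058]
scene kraft [219. 155.] 8 [0.728 0.025 0.058]
scene kraft [165. 177.] 461 [0.711 0.2   0.059]
scene kraft [ 84. 169.] 48 [0.855 0.373 0.057]
scene kraft [364. 170.] 14 [ 0.488 -0.3    0.057]
scene kraft [275. 183.] 55 [ 0.548 -0.057  0.058]
scene kraft [435. 173.] 6 [ 0
[... 3197 characters left out ...]
046 [188. 217.] 398 [ 0.7214 -0.0216  0.0492] [array([ 0.723, -0.032]), array([0.163, 0.032]), np.float64(84.211)]
side 0.046 [256. 213.] 76 [ 0.5731 -0.0571  0.0516] [array([ 0.577, -0.057]), array([0.076, 0.03 ]), np.float64(19.353)]
side 0.046 [244. 230.] 118 [0.5828 0.0117 0.0504] [array([0.58 , 0.012]), array([0.077, 0.034]), np.float64(22.505)]
side 0.046 [221. 273.] 528 [0.5928 0.1519 0.0499] [array([0.594, 0.149]), array([0.07 , 0.042]), np.float64(5.667)]
side 0.046 [ 39. 323.] 456 [0.8554 0.3218 0.0505] [array([0.855, 0.311]), array([0.005, 0.223]), np.float64(0.239)]
side 0.046 [213. 298.] 646 [0.5857 0.2193 0.0498] [array([0.586, 0.217]), array([0.071, 0.041]), np.float64(4.911)]
```

View pics/scene0c.png

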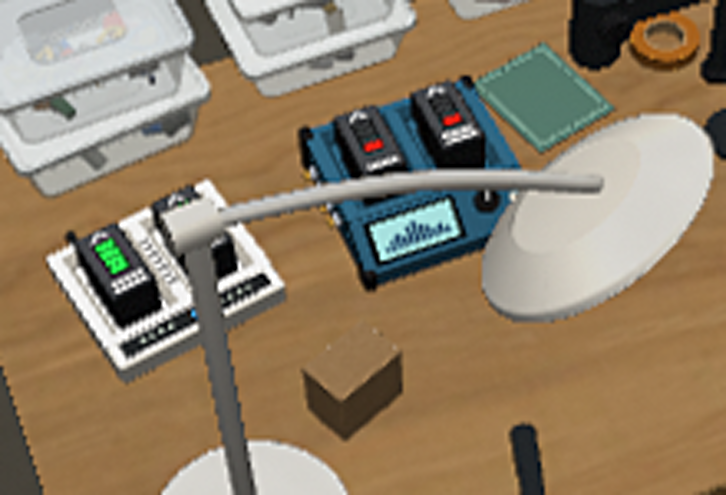

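View pics/side0c.png

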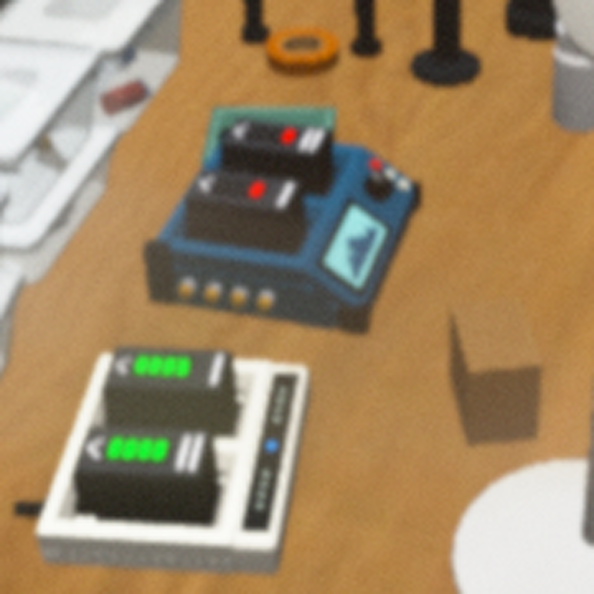

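Pack layout: the recorder holds flat_2 at about (0.580,-0.072) and flat_1 at (0.586,-0.004), yaw about -5°. The charger holds full_1 at (0.594,0.149) and full_2 at (0.585,0.217), yaw about +5°. Next I check obstacle and arm heights for the route.

```bash
python3 - <<'E'
from h import *
Ws=[]
for n in("scene","side"):
    W=world(n,np.load(f"pics/{n}0.npy")).reshape(-1,3); Ws.append(W)
    def rng(t,m):
        q=W[m]
        if len(q)>3: print(n,t,len(q),np.nanpercentile(q,2,axis=0).round(3),np.nanpercentile(q,98,axis=0).round(3))
    x,y,z=W.T
    rng("micro",(x>.44)&(x<.545)&(y>-.33)&(y<-.11)&(z>.02)&(z<.4))
    rng("lamp",(x>.2)&(x<.45)&(y>-.16)&(y<.24)&(z>.1)&(z<.6))
    rng("rack",(x>.5)&(x<.95)&(y>-.5)&(y<-.31)&(z>.1)&(z<.6))
    rng("rackhi",(x>.3)&(x<1.2)&(y>-.9)&(y<-.25)&(z>.6))
    for a,b in((.2,.25),(.25,.3),(.3,.35),(.35,.4),(.4,.45),(.45,.52)): rng(f"lamp x{a}",(x>a)&(x<b)&(y>-.17)&(y<.24)&(z>.1)&(z<.6))
    c,s=.267/.675,-.62/.675
    u=x*c+y*s;v=-x*s+y*c
    for a in np.arange(0,.9,.1): rng(f"arm u{a:.1f}",(u>a)&(u<a+.1)&(abs(v)<.1)&(z>.15))
E
```

```text
scene micro 1824 [ 0.471 -0.326  0.036] [ 0.521 -0.14   0.299]
scene lamp 4268 [ 0.245 -0.109  0.148] [0.368 0.219 0.369]
scene rack 8238 [ 0.51  -0.489  0.11 ] [ 0.858 -0.313  0.475]
scene lamp x0.2 200 [ 0.239 -0.061  0.261] [0.25  0.008 0.299]
scene lamp x0.25 1334 [ 0.251 -0.103  0.229] [0.299 0.033 0.304]
scene lamp x0.3 2446 [ 0.302 -0.112  0.128] [0.348 0.223 0.371]
scene lamp x0.35 288 [ 0.351 -0.112  0.198] [0.39  0.217 0.366]
scene lamp x0.45 463 [ 0.468 -0.168  0.173] [ 0.517 -0.139  0.244]
scene arm u0.0 7960 [-0.042 -0.107  0.343] [0.059 0.005 0.574]
scene arm u0.1 12493 [-0.01  -0.188  0.539] [ 0.107 -0.094  0.777]
scene arm u0.2 1719 [ 0.06  -0.2    0.741] [ 0.12  -0.17   0.799]
side micro 1561 [ 0.475 -0.326  0.031] [ 0.526 -0.138  0.299]
side lamp 6444 [ 0.25  -0.102  0.128] [0.388 0.227 0.37 ]
side rack 6620 [ 0.559 -0.492  0.107] [ 0.857 -0.314  0.443]
side lamp x0.2 120 [ 0.241 -0.052  0.262] [0.249 0.005 0.296]
side lamp x0.25 1803 [ 0.251 -0.091  0.225] [0.299 0.035 0.303]
side lamp x0.3 3025 [ 0.301 -0.106  0.116] [0.35  0.227 0.372]
side lamp x0.35 1496 [ 0.35  -0.105  0.135] [0.394 0.227 0.369]
side lamp x0.45 639 [ 0.472 -0.165  0.173] [ 0.518 -0.137  0.243]
side arm u0.0 4065 [ 0.05  -0.076  0.165] [0.085 0.025 0.468]
side arm u0.1 446 [ 0.065 -0.119  0.402] [ 0.075 -0.079  0.487]
side arm u0.5 25 [ 0.23  -0.553  0.291] [ 0.25  -0.544  0.327]
side arm u0.6 1325 [ 0.231 -0.627  0.254] [ 0.301 -0.551  0.416]
side arm u0.7 271 [ 0.275 -0.679  0.246] [ 0.306 -0.639  0.344]
side arm u0.8 5 [ 0.437 -0.79   0.292] [ 0.445 -0.784  0.322]
```

Units first: shifts go in shares of 30 cm and turns go in shares of pi rad. So 0.13 m / 0.3 = 0.4333, -0.11 m / 0.3 = -0.3667.

```bash
cat > to.py <<'E'
# usage: to.py x y z [yaw]: shift in tool axes to a TCP target (tool pointing down), yaw of tool x
import sys
from h import *
o=r.get_obs();Q=R.from_rotvec(o["orientation"]);v=[float(a) for a in sys.argv[1:]]
yaw=v[3] if len(v)>3 else None
print("now",o["tcp_pos"].round(4),"yaw",np.arctan2(*Q.as_matrix()[1::-1,0]).round(4),"t",round(o["clock"],2))
print("shift",Q.inv().apply(np.array(v[:3])-o["tcp_pos"]).round(4),
 "turn",(Q.inv()*R.from_euler("ZX",[yaw,np.pi])).as_rotvec().round(4) if yaw is not None else "")
E
python3 -m pendant '[0.1667,-0.1333,-0.1667,0,0,0,0.3333,-0.2333,-0.3333,0,0,0,0.4333,-0.3333,-0.3667,0,0,0]' .05
python3 -m pendant '[0.2,-0.1333,0,0,0,0,0.3333,-0.2333,0,0,0,0,0.4667,-0.3333,0,0,0,0,0.5,-0.3333,0,0,0,0]'
python3 to.py .56 -.04 .40 -.087
```

```text
clock: 0.4
tcp_pos: [0.3275, -0.5138, 0.3919]
orientation: [3.077, 0.632, 0.0]
contact_force: [0.5, -0.6, 0.5]
grip_width: 0.0503
gripper_force: 0.0
clock: 0.8
tcp_pos: [0.427, -0.3588, 0.3907]
orientation: [-3.074, -0.641, -0.001]
contact_force: [0.0, -0.5, 0.9]
grip_width: 0.0498
gripper_force: 0.0
now [ 0.427  -0.3588  0.3907] yaw 0.4111 t 0.8
shift [ 0.2493 -0.2391 -0.0088] turn [-0.0013 -0.0005  0.4981]
```

Converted, -0.16 m / 0.3 = -0.5333, -0.13 m / 0.3 = -0.4333, 0.5 rad / 3.1416 = 0.1592.

```bash

python3 -m pendant '[0.1,-0.1,-0.0667,0,0,0.0318,0.2,-0.2,-0.0667,0,0,0.0637,0.3333,-0.3,-0.0667,0,0,0.0955,0.4333,-0.4333,-0.0667,0,0,0.1273,0.5333,-0.5333,-0.0667,0,0,0.1592]'
python3 to.py .56 -.04 .33 -.087
```

```text
clock: 1.3
tcp_pos: [0.509, -0.1499, 0.4105]
orientation: [-3.138, 0.15, 0.001]
contact_force: [0.4, -1.4, -0.2]
grip_width: 0.05
gripper_force: 0.0
now [ 0.509  -0.1499  0.4105] yaw -0.0958 t 1.3
shift [ 0.0403 -0.1143  0.0805] turn [-0.0005  0.0006 -0.0088]
```

Converted, -0.09 m / 0.3 = -0.3, 0.07 m / 0.3 = 0.2333.

```bash

python3 -m pendant '[0.0667,-0.1667,0.0667,0,0,0,0.1667,-0.3,0.1667,0,0,0,0.1667,-0.3,0.2333,0,0,0,0.1667,-0.3,0.2333,0,0,0]'
python3 to.py .56 -.04 .33 -.087
python3 - <<'E'
from h import *
for n in ("wrist","side"):
    c=camera_info(n);p,d=grab_frame(n);cv2.imwrite(f"pics/{n}1.png",p)
    np.savez(f"pics/{n}1.npz",d=d,**{k:np.array(c[k]) for k in("camera_matrix","R","t")})
    print(n,c)
E
```

```text
clock: 1.7
tcp_pos: [0.5662, -0.065, 0.3364]
orientation: [-3.137, 0.139, 0.012]
contact_force: [-0.6, 0.3, -0.2]
grip_width: 0.0499
gripper_force: 0.0
now [ 0.5662 -0.065   0.3364] yaw -0.0883 t 1.7
shift [-0.0083 -0.0244  0.0065] turn [-0.0011  0.0075 -0.0013]
wrist {'camera_matrix': array([[325.1922621 ,   0.        , 277.51408796],
       [  0.        , 325.1922621 , 207.24875235],
       [  0.        ,   0.        ,   1.        ]]), 'R': array([[-0.08875653, -0.99605217, -0.00153234],
       [-0.95681701,  0.08483261,  0.27803711],
       [-0.27680947,  0.02614378, -0.96056911]]), 't': array([-0.0144176 ,  0.4999655 ,  0.56732078])}
side {'camera_matrix': array([[448.71734197,   0.        , 277.43724679],
       [  0.        , 448.71734197, 214.15236191],
       [  0.        ,   0.        ,   1.        ]]), 'R': array([[-0.98179574, -0.18871603, -0.02152628],
       [-0.08598037,  0.54262347, -0.83556397],
       [ 0.16936498, -0.81850231, -0.54897129]]), 't': array([0.50450542, 0.12036663, 0.89845382])}
```

View pics/wrist1.png

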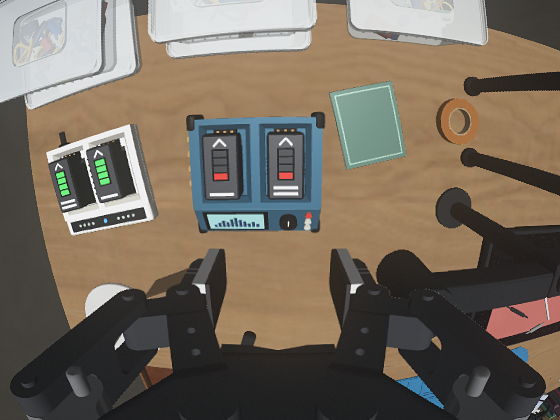

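View pics/side1.png

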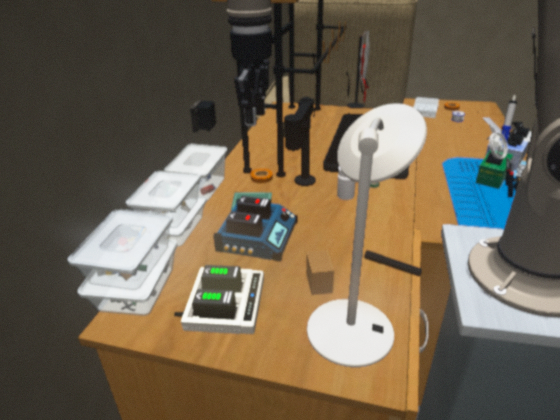

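The wrist view shows the recorder packs at (222,166) and (286,166), charger packs at (68,181) and (109,171), the mat at (370,125), and the fingers at the bottom around (220,280)/(342,280). I'll deproject the fisheye to refine.

```bash
cat >> h.py <<'E'
def wworld(d,c):
    K=c["camera_matrix"];f=K[0,0];v,u=np.mgrid[:d.shape[0],:d.shape[1]]
    a=(u-K[0,2])/f;b=(v-K[1,2])/f;t=np.hypot(a,b)+1e-9;s=np.tan(t)/t
    W=(np.stack([a*s*d,b*s*d,d],-1)-c["t"])@c["R"];W[d<=0]=np.nan;return W
def slabs(W,zs,box=(.4,.75,-.3,.32),nmin=150):
    for z in zs:
        m=(abs(W[...,2]-z)<.005)
        k,l,s,ce=cv2.connectedComponentsWithStats(m.astype(np.uint8),connectivity=4)
        for i in range(1,k):
            q=W[l==i];mu=q.mean(0)
            if s[i,4]>nmin and box[0]<mu[0]<box[1] and box[2]<mu[1]<box[3]:
                (cx,cy),(w,h),a=cv2.minAreaRect(q[:,:2].astype(np.float32))
                if w<h: w,h,a=h,w,a-90
                print(z,"px",ce[i].round(),s[i,4],"z",np.median(q[:,2]).round(4),"mean",mu[:2].round(4),"rect",np.round([cx,cy],4),np.round([w,h],4),"yaw",round((a+45)%180-45,1))
E
python3 - <<'E'
from h import *
c=dict(np.load("pics/wrist1.npz"));W=wworld(c["d"],c)
slabs(W,(.072,.050,.003))
p=cv2.imread("pics/wrist1.png");h=cv2.cvtColor(p,cv2.COLOR_BGR2HSV).astype(int)
m=(abs(h[...,0]-78)<14)&(h[...,1]>50)&(abs(W[...,2]-.003)<.01)
k,l,s,ce=cv2.connectedComponentsWithStats(m.astype(np.uint8))
for i in range(1,k):
    if s[i,4]>400:print("mat",ce[i].round(),s[i,4],cv2.minAreaRect(W[l==i][:,:2].astype(np.float32)))
E
```

```text
0.072 px [114.  37.] 177 z 0.0722 mean [0.7488 0.1004] rect [0.7525 0.1005] [0.086  0.0086] yaw -7.3
0.072 px [285. 165.] 2513 z 0.0725 mean [ 0.5824 -0.0746] rect [ 0.5809 -0.0746] [0.0717 0.0394] yaw -4.5
0.072 px [221. 166.] 2372 z 0.0725 mean [ 0.5876 -0.0074] rect [ 0.5868 -0.0067] [0.0705 0.0397] yaw -4.9
0.05 px [241.  45.] 2131 z 0.0488 mean [ 0.7178 -0.0376] rect [ 0.7192 -0.0341] [0.1615 0.0226] yaw 87.6
0.05 px [256. 162.] 4164 z 0.0461 mean [ 0.5847 -0.0424] rect [ 0.5841 -0.041 ] [0.1545 0.1127] yaw 85.5
0.05 px [105. 173.] 1518 z 0.0505 mean [0.594  0.1452] rect [0.5932 0.1474] [0.0717 0.0401] yaw 5.3
0.05 px [ 65. 184.] 1217 z 0.0506 mean [0.587  0.2122] rect [0.5865 0.2146] [0.0714 0.0406] yaw 5.9
0.003 px [306. 168.] 89238 z -0.0001 mean [ 0.5641 -0.1056] rect [ 0.5261 -0.1199] [0.8926 0.5037] yaw 85.5
mat [375. 140.] 437 ((0.6156444549560547, -0.18541628122329712), (0.09860356152057648, 0.082793690264225), 9.200011253356934)
mat [374. 133.] 2252 ((0.6137501001358032, -0.18593749403953552), (0.08096349984407425, 0.06967427581548691), 9.21320915222168)
```

```bash
python3 to.py .581 -.074 .2 -.084
```

```text
now [ 0.5667 -0.0684  0.3403] yaw -0.0933 t 1.8
shift [0.015  0.0041 0.1403] turn [ 0.0005  0.0019 -0.0093]
```

Converted, 0.14 m / 0.3 = 0.4667, 0.1 m / 0.3 = 0.3333, -0.009 rad / 3.1416 = -0.0029.

```bash

python3 -m pendant '[0.0167,0.0033,0.1667,0,0,-0.0029,0.0333,0.01,0.3333,0,0,-0.0029,0.05,0.0133,0.4667,0,0,-0.0029,0.05,0.0133,0.4667,0,0,-0.0029]'
python3 -m pendant '[0,0,0,0,0,0]' >/dev/null
python3 to.py .581 -.074 .122 -.084
python3 - <<'E'
from h import *
c=camera_info("wrist");p,d=grab_frame("wrist");cv2.imwrite("pics/wrist2.png",p)
slabs(wworld(d,c),(.072,))
E
```

```text
clock: 2.2
tcp_pos: [0.579, -0.0754, 0.197]
orientation: [3.138, -0.137, -0.013]
contact_force: [0.1, 0.1, 0.3]
grip_width: 0.0498
gripper_force: 0.0
now [ 0.5821 -0.0745  0.2024] yaw -0.0861 t 2.3
shift [-0.0012 -0.0005  0.0804] turn [ 0.0005 -0.001  -0.0021]
0.072 px [29. 42.] 536 z 0.0721 mean [0.7398 0.1014] rect [0.7396 0.1036] [0.072  0.0254] yaw -23.4
0.072 px [202.  16.] 558 z 0.0723 mean [ 0.7219 -0.0387] rect [ 0.722  -0.0372] [0.12   0.0023] yaw 87.7
0.072 px [277. 221.] 6023 z 0.0725 mean [ 0.584  -0.0748] rect [ 0.5816 -0.0746] [0.0704 0.04  ] yaw -5.3
0.072 px [177. 219.] 5032 z 0.0725 mean [ 0.5908 -0.008 ] rect [ 0.587  -0.0071] [0.0704 0.0393] yaw -4.5
```

Converted, 0.078 m / 0.3 = 0.26, 0.04 m / 0.3 = 0.1333.

```bash

python3 -m pendant '[0,0,0.1333,0,0,0,0,0,0.26,0,0,0,0,0,0.26,0,0,0,0,0,0.26,0,0,0]' .05 60
python3 -m pendant '[0,0,0,0,0,0,0,0,0,0,0,0,0,0,0,0,0,0,0,0,0,0,0,0]' 0 60
python3 to.py .581 -.074 .122 -.084
```

```text
clock: 2.75
tcp_pos: [0.583, -0.0735, 0.1252]
orientation: [3.139, -0.133, 0.004]
contact_force: [0.8, -0.3, 0.7]
grip_width: 0.0501
gripper_force: 0.0
clock: 3.15
tcp_pos: [0.584, -0.0734, 0.1263]
orientation: [3.138, -0.133, 0.01]
contact_force: [-1.2, 0.4, 8.3]
grip_width: 0.0378
gripper_force: 62.1
now [ 0.584  -0.0734  0.1263] yaw -0.0845 t 3.15
shift [-0.003   0.0008  0.0043] turn [ 0.0001 -0.0061 -0.0005]
```

```bash

python3 -m pendant '[0,0,-0.1,0,0,0,0,0,-0.2333,0,0,0,0.1,0,-0.2667,0,0,0,0.1333,0,-0.2667,0,0,0]'
python3 -m pendant '[0,0.1667,0,0,0,0,0,0.3,0,0,0,0,0,0.3667,0,0,0,0,0,0.3667,0,0,0,0]'
python3 -m pendant '[0,0,0,0,0,0,0,0,0,0,0,0]'|grep -v ori
python3 to.py .62 -.186 .1 -.084
```

```text
clock: 3.55
tcp_pos: [0.6255, -0.0769, 0.208]
orientation: [3.139, -0.133, 0.016]
contact_force: [1.1, -0.7, -1.3]
grip_width: 0.0376
gripper_force: 61.0
clock: 3.95
tcp_pos: [0.6111, -0.1916, 0.2031]
orientation: [3.135, -0.143, -0.0]
contact_force: [-0.6, -0.3, -2.1]
grip_width: 0.0376
gripper_force: 61.0
clock: 4.15
tcp_pos: [0.6126, -0.1843, 0.2031]
contact_force: [-0.2, 0.3, -2.3]
grip_width: 0.0374
gripper_force: 61.0
now [ 0.6126 -0.1843  0.2031] yaw -0.0821 t 4.15
shift [0.0075 0.0012 0.1031] turn [-0.0012 -0.0003  0.0019]
```

Converted, 0.103 m / 0.3 = 0.3433, 0.1 m / 0.3 = 0.3333.

```bash

python3 -m pendant '[0.0167,0,0.15,0,0,0,0.0233,0,0.2833,0,0,0,0.0233,0,0.3167,0,0,0,0.0233,0,0.3333,0,0,0,0.0233,0,0.3433,0,0,0]'
python3 -m pendant '[0,0,0,0,0,0,0,0,0,0,0,0]'
python3 to.py .62 -.186 .099 -.084
```

```text
clock: 4.65
tcp_pos: [0.6203, -0.1863, 0.1009]
orientation: [3.139, -0.131, 0.003]
contact_force: [-0.4, 0.1, -1.4]
grip_width: 0.0379
gripper_force: 60.9
clock: 4.85
tcp_pos: [0.6202, -0.187, 0.1014]
orientation: [3.138, -0.132, 0.004]
contact_force: [-0.6, -0.3, -1.6]
grip_width: 0.0383
gripper_force: 60.9
now [ 0.6202 -0.187   0.1014] yaw -0.0843 t 4.85
shift [-0.0003 -0.001   0.0024] turn [ 0.0004 -0.0026 -0.0003]
```

Converted, 0.004 m / 0.3 = 0.0133, 0.003 m / 0.3 = 0.01.

```bash

python3 -m pendant '[0,0,0.01,0,0,0,0,0,0.0133,0,0,0,0,0,0.0133,0,0,0]'
python3 -m pendant '[0,0,0,0,0,0,0,0,0,0,0,0]' .05
python3 -m pendant '[0,0,-0.1,0,0,0,0,0,-0.2667,0,0,0,0,0,-0.4,0,0,0,0,0,-0.4,0,0,0]'
python3 - <<'E'
from h import *
c=camera_info("wrist");p,d=grab_frame("wrist");cv2.imwrite("pics/wrist3.png",p)
slabs(wworld(d,c),(.043,.072,.050))
E
python3 to.py .60 .05 .24 .096
```

```text
clock: 5.15
tcp_pos: [0.62, -0.1871, 0.0974]
orientation: [3.138, -0.133, 0.003]
contact_force: [-1.5, 0.9, 7.7]
grip_width: 0.037
gripper_force: 62.1
clock: 5.35
tcp_pos: [0.6195, -0.187, 0.0961]
orientation: [3.139, -0.132, 0.001]
contact_force: [0.3, 0.1, -0.1]
grip_width: 0.0502
gripper_force: 0.0
clock: 5.75
tcp_pos: [0.6226, -0.1875, 0.2224]
orientation: [3.137, -0.133, 0.018]
contact_force: [1.2, -0.2, 0.5]
grip_width: 0.05
gripper_force: 0.0
0.043 px [277. 210.] 4019 z 0.0435 mean [ 0.6196 -0.1874] rect [ 0.6178 -0.1873] [0.0699 0.0394] yaw -5.1
0.043 px [132. 231.] 5393 z 0.0454 mean [ 0.6115 -0.0567] rect [ 0.5952 -0.0427] [0.1559 0.0927] yaw 85.4
0.043 px [  6. 264.] 219 z 0.0428 mean [0.5815 0.1272] rect [0.5849 0.1276] [0.0491 0.0048] yaw 4.4
0.072 px [ 78. 268.] 2553 z 0.0725 mean [ 0.5897 -0.0102] rect [ 0.5874 -0.0072] [0.0705 0.0407] yaw -5.0
0.05 px [134.  80.] 4364 z 0.0485 mean [ 0.7378 -0.081 ] rect [ 0.7584 -0.0377] [0.1605 0.0983] yaw 86.5
0.05 px [134. 229.] 2890 z 0.0461 mean [ 0.614  -0.0606] rect [ 0.5974 -0.0427] [0.1549 0.0865] yaw 85.5
0.05 px [100. 254.] 501 z 0.0503 mean [ 0.5932 -0.0231] rect [ 0.5928 -0.0224] [0.0781 0.0315] yaw 21.9
0.05 px [  4. 273.] 191 z 0.0494 mean [0.573  0.1296] rect [0.5748 0.1284] [0.0374 0.0157] yaw -21.8
now [ 0.6211 -0.1872  0.2192] yaw -0.0845 t 5.8
shift [-0.0409 -0.2346 -0.0213] turn [ 0.0017 -0.0065 -0.1805]
```

View pics/wrist3.png

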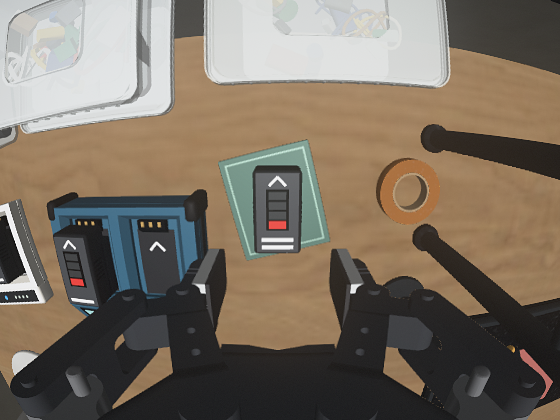

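flat_2 lies on the mat at px (277,210), well inside the border, and the recorder's -y bay (155,265) is empty. On to full_1.

Converted, -0.24 m / 0.3 = -0.8, -0.05 m / 0.3 = -0.1667, -0.05 rad / 3.1416 = -0.0159.

```bash

python3 -m pendant '[-0.0333,-0.1667,0,0,0,-0.0159,-0.0667,-0.3333,0,0,0,-0.0318,-0.1,-0.5,0,0,0,-0.0477,-0.1333,-0.6667,0,0,0,-0.0573,-0.1667,-0.8,0,0,0,-0.0573]'
python3 to.py .593 .148 .19 .096
```

```text
clock: 6.3
tcp_pos: [0.5884, 0.0589, 0.2143]
orientation: [-3.137, -0.153, 0.003]
contact_force: [0.9, 0.4, 0.1]
grip_width: 0.0499
gripper_force: 0.0
now [0.5884 0.0589 0.2143] yaw 0.0976 t 6.3
shift [ 0.0133 -0.0882  0.0243] turn [-0.0006  0.0021  0.0016]
```

Converted, -0.09 m / 0.3 = -0.3, -0.085 m / 0.3 = -0.2833.

```bash

python3 -m pendant '[0.0233,-0.15,0.0333,0,0,0,0.0433,-0.2833,0.0667,0,0,0,0.0433,-0.3,0.08,0,0,0,0.0433,-0.3,0.08,0,0,0,0.0433,-0.3,0.08,0,0,0]'
python3 - <<'E'
from h import *
c=camera_info("wrist");p,d=grab_frame("wrist");cv2.imwrite("pics/wrist4.png",p)
slabs(wworld(d,c),(.050,))
E
python3 to.py .593 .148 .102 .096
```

```text
clock: 6.8
tcp_pos: [0.5938, 0.1456, 0.1907]
orientation: [3.137, 0.148, -0.003]
contact_force: [-0.2, -0.5, -0.1]
grip_width: 0.0502
gripper_force: 0.0
0.05 px [482.  60.] 4066 z 0.0485 mean [0.7282 0.0028] rect [ 0.7396 -0.0214] [0.1364 0.0594] yaw 86.5
0.05 px [476. 232.] 4087 z 0.046 mean [ 0.593  -0.0236] rect [ 0.5846 -0.04  ] [0.154  0.1113] yaw 85.4
0.05 px [273. 215.] 5535 z 0.0505 mean [0.596  0.1481] rect [0.5938 0.1481] [0.0702 0.04  ] yaw 6.2
0.05 px [179. 215.] 4771 z 0.0505 mean [0.5897 0.2144] rect [0.5864 0.2152] [0.0714 0.0394] yaw 5.4
0.05 px [450. 235.] 639 z 0.0501 mean [0.592  0.0117] rect [0.5924 0.01  ] [0.0756 0.0261] yaw -25.9
now [0.5941 0.1451 0.1911] yaw 0.0932 t 6.85
shift [-0.0007 -0.0031  0.0891] turn [ 0.0014  0.001  -0.0028]
```

Converted, 0.087 m / 0.3 = 0.29, -0.003 m / 0.3 = -0.01, -0.006 rad / 3.1416 = -0.0019.

```bash

python3 -m pendant '[0,-0.01,0.1333,0,0,-0.0019,0,-0.01,0.25,0,0,-0.0019,0,-0.01,0.29,0,0,-0.0019,0,-0.01,0.29,0,0,-0.0019]'
python3 -m pendant '[0,0,0,0,0,0,0,0,0,0,0,0,0,0,0,0,0,0]' 0 60
python3 to.py .593 .148 .102 .096
python3 -m pendant '[0,0,-0.1333,0,0,0,0,0,-0.2667,0,0,0,0,0,-0.3667,0,0,0,0,0,-0.3667,0,0,0]'
python3 to.py .581 -.0745 .2 -.084
```

```text
clock: 7.25
tcp_pos: [0.593, 0.1485, 0.1032]
orientation: [3.136, 0.157, -0.005]
contact_force: [-0.5, -0.3, -0.1]
grip_width: 0.0499
gripper_force: 0.0
clock: 7.55
tcp_pos: [0.5945, 0.1504, 0.1061]
orientation: [-3.137, -0.159, -0.004]
contact_force: [-0.4, -1.4, -1.3]
grip_width: 0.0375
gripper_force: 61.6
now [0.5945 0.1504 0.1061] yaw 0.1015 t 7.55
shift [-0.0017  0.0023  0.0041] turn [-0.0003 -0.0023  0.0055]
clock: 7.95
tcp_pos: [0.5962, 0.1514, 0.2205]
orientation: [-3.135, -0.16, -0.015]
contact_force: [0.8, 0.7, -1.7]
grip_width: 0.0376
gripper_force: 61.8
now [0.5962 0.1514 0.2205] yaw 0.1017 t 7.95
shift [-0.0382  0.2232  0.0197] turn [-0.0027 -0.0094  0.1857]
```

Converted, 0.22 m / 0.3 = 0.7333, 0.18 m / 0.3 = 0.6, 0.05 rad / 3.1416 = 0.0159.

```bash

python3 -m pendant '[-0.0333,0.1333,0,0,0,0.0159,-0.0667,0.3,0,0,0,0.0318,-0.1,0.4667,0,0,0,0.0477,-0.1333,0.6,0,0,0,0.0592,-0.1333,0.7333,0,0,0,0.0592]'
python3 -m pendant '[0,0,0.0667,0,0,0,0,0,0.1,0,0,0,0,0,0.1,0,0,0]'
python3 to.py .5813 -.0747 .18 -.084
python3 - <<'E'
from h import *
z=r.get_obs()["tcp_pos"][2]
c=camera_info("wrist");p,d=grab_frame("wrist");cv2.imwrite("pics/wrist5.png",p)
W=wworld(d,c);slabs(W,(z-.056,.072,.046));np.savez("pics/w5.npz",W=W)
E
```

```text
clock: 8.45
tcp_pos: [0.5745, -0.075, 0.2144]
orientation: [3.138, -0.135, -0.003]
contact_force: [0.9, 1.0, -1.9]
grip_width: 0.0377
gripper_force: 61.8
clock: 8.75
tcp_pos: [0.5749, -0.0715, 0.1829]
orientation: [-3.138, 0.13, 0.006]
contact_force: [-0.3, -0.3, -2.4]
grip_width: 0.0375
gripper_force: 61.7
now [ 0.5749 -0.0715  0.1829] yaw -0.0829 t 8.75
shift [0.0067 0.0027 0.0028] turn [-0.0006  0.004   0.0011]
0.12685734888714265 px [277. 269.] 12777 z 0.1273 mean [ 0.5785 -0.0721] rect [ 0.5735 -0.072 ] [0.0719 0.0649] yaw -1.8
0.072 px [15. 35.] 512 z 0.0721 mean [0.733  0.1016] rect [0.7335 0.1031] [0.0551 0.0174] yaw -21.5
0.072 px [128.   5.] 208 z 0.0712 mean [0.724  0.0055] rect [0.7238 0.0043] [0.0374 0.0023] yaw 87.6
0.072 px [172. 218.] 6431 z 0.0725 mean [ 0.5893 -0.0087] rect [ 0.5867 -0.0071] [0.0711 0.0393] yaw -4.2
0.046 px [202.  15.] 4694 z 0.0484 mean [ 0.7169 -0.0337] rect [ 0.7163 -0.0326] [0.1617 0.0241] yaw 82.1
0.046 px [481.  12.] 424 z 0.0458 mean [ 0.7194 -0.2342] rect [ 0.7191 -0.2374] [0.1167 0.0021] yaw 86.7
0.046 px [435. 146.] 4488 z 0.0435 mean [ 0.6179 -0.1855] rect [ 0.6173 -0.187 ] [0.07   0.0392] yaw -4.4
0.046 px [235. 180.] 9820 z 0.0459 mean [ 0.6036 -0.0442] rect [ 0.5808 -0.0409] [0.1555 0.1207] yaw 85.1
0.046 px [184. 159.] 162 z 0.045 mean [ 0.6216 -0.0136] rect [ 0.6213 -0.0145] [0.0314 0.007 ] yaw 71.7
0.046 px [209. 214.] 263 z 0.0462 mean [ 0.5826 -0.0256] rect [ 0.5816 -0.0254] [0.0618 0.0012] yaw -4.6
```

View pics/wrist5.png

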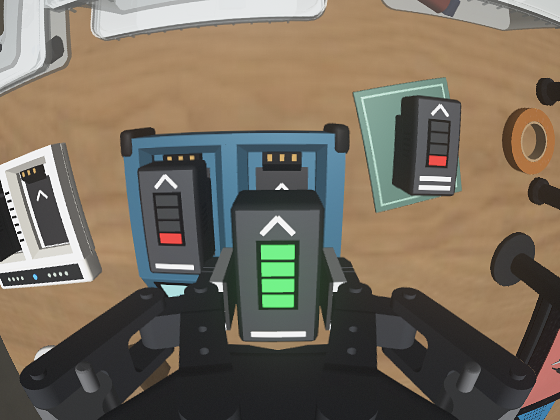

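full_1 is held squarely at px (277,265), arrow forward, above the empty bay. flat_1's neighbour bay is at (172,218), and charger bay 1 is visibly empty at (40,215).

Converted, 0.0075 m / 0.3 = 0.025, 0.003 m / 0.3 = 0.01.

```bash

python3 -m pendant '[0.025,0.01,0,0,0,0,0.025,0.01,0,0,0,0,0.025,0.01,0,0,0,0]'|grep tcp
python3 to.py .5825 -.0748 .128 -.084
```

```text
tcp_pos: [0.5842, -0.0758, 0.1853]
now [ 0.5842 -0.0758  0.1853] yaw -0.0837 t 9.1
shift [-0.0018 -0.0009  0.0573] turn [-0.0001 -0.0012  0.0003]
```

Converted, 0.056 m / 0.3 = 0.1867, 0.052 m / 0.3 = 0.1733.

```bash

python3 -m pendant '[-0.005,-0.0033,0.0833,0,0,0,-0.005,-0.0033,0.1333,0,0,0,-0.005,-0.0033,0.16,0,0,0,-0.005,-0.0033,0.1733,0,0,0,-0.005,-0.0033,0.1867,0,0,0]'
python3 -m pendant '[0,0,0,0,0,0,0,0,0,0,0,0]'
python3 to.py .5825 -.0748 .128 -.084
```

```text
clock: 9.6
tcp_pos: [0.5824, -0.0751, 0.1287]
orientation: [-3.139, 0.132, -0.001]
contact_force: [0.3, 0.5, -1.5]
grip_width: 0.0381
gripper_force: 61.8
clock: 9.8
tcp_pos: [0.5824, -0.0751, 0.1292]
orientation: [3.139, -0.132, 0.001]
contact_force: [0.6, 0.1, -0.8]
grip_width: 0.0377
gripper_force: 61.8
now [ 0.5824 -0.0751  0.1292] yaw -0.0843 t 9.8
shift [ 0.0001 -0.0003  0.0012] turn [ 0.     -0.0008 -0.0003]
```

Converted, 0.002 m / 0.3 = 0.0067.

```bash

python3 -m pendant '[0,0,0.0067,0,0,0,0,0,0.0067,0,0,0]'|grep -E 'tcp|cont'
python3 -m pendant '[0,0,0,0,0,0,0,0,0,0,0,0]' .05
python3 -m pendant '[0,0,-0.1,0,0,0,0,-0.0667,-0.2333,0,0,0,0,-0.1667,-0.2333,0,0,0,0,-0.2267,-0.2333,0,0,0,0,-0.2267,-0.2333,0,0,0]'|grep tcp
python3 -m pendant '[0,0,0,0,0,0,0,0,0,0,0,0]'|grep tcp
python3 - <<'E'
from h import *
c=camera_info("wrist");p,d=grab_frame("wrist");cv2.imwrite("pics/wrist6.png",p)
W=wworld(d,c);slabs(W,(.072,))
E
python3 to.py .587 -.007 .126 -.084
```

```text
tcp_pos: [0.5832, -0.0751, 0.128]
contact_force: [-0.1, -0.3, 3.7]
clock: 10.2
tcp_pos: [0.5822, -0.0751, 0.127]
orientation: [3.139, -0.132, 0.001]
contact_force: [0.5, -0.4, 0.4]
grip_width: 0.05
gripper_force: 0.0
tcp_pos: [0.588, -0.0036, 0.1972]
tcp_pos: [0.5876, -0.009, 0.1963]
0.072 px [91. 34.] 348 z 0.0721 mean [0.7298 0.102 ] rect [0.7308 0.1029] [0.05   0.0151] yaw -22.0
0.072 px [300.  10.] 607 z 0.0724 mean [ 0.722  -0.0347] rect [ 0.7222 -0.0353] [0.12   0.0025] yaw 87.1
0.072 px [273. 224.] 6334 z 0.0725 mean [ 0.5893 -0.0068] rect [ 0.5866 -0.0065] [0.0713 0.0401] yaw -4.1
0.072 px [378. 219.] 5280 z 0.0724 mean [ 0.5864 -0.0748] rect [ 0.5821 -0.0749] [0.0708 0.0391] yaw -4.1
now [ 0.5876 -0.009   0.1963] yaw -0.0863 t 10.95
shift [-0.0007 -0.002   0.0703] turn [ 0.0009  0.0006 -0.0023]
```

full_1 is seated in the recorder (top at z 0.0724). Next, flat_1.

Converted, 0.07 m / 0.3 = 0.2333, 0.065 m / 0.3 = 0.2167.

```bash

python3 -m pendant '[-0.0033,-0.0067,0.1333,0,0,0,-0.0033,-0.0067,0.2167,0,0,0,-0.0033,-0.0067,0.2333,0,0,0,-0.0033,-0.0067,0.2333,0,0,0]'|grep tcp
python3 -m pendant '[0,0,0,0,0,0,0,0,0,0,0,0,0,0,0,0,0,0,0,0,0,0,0,0]' 0 60
python3 -m pendant '[0,0,-0.1333,0,0,0,0,0,-0.2667,0,0,0,0,0,-0.3,0,0,0,0,0,-0.3,0,0,0]'
python3 to.py .594 .148 .16 .097
```

```text
tcp_pos: [0.5866, -0.0061, 0.1261]
clock: 11.75
tcp_pos: [0.5878, -0.0054, 0.128]
orientation: [3.139, -0.133, 0.003]
contact_force: [-0.8, -1.5, 6.8]
grip_width: 0.0378
gripper_force: 62.0
clock: 12.15
tcp_pos: [0.5878, -0.0052, 0.2185]
orientation: [-3.139, 0.132, -0.006]
contact_force: [-0.1, -0.1, -2.2]
grip_width: 0.0376
gripper_force: 61.4
now [ 0.5878 -0.0052  0.2185] yaw -0.0844 t 12.15
shift [-0.0069 -0.1532  0.0585] turn [ 1.000e-04 -3.700e-03 -1.814e-01]
```

Converted, -0.153 m / 0.3 = -0.51, -0.13 m / 0.3 = -0.4333, -0.181 rad / 3.1416 = -0.0576.

```bash

python3 -m pendant '[0,-0.1333,0,0,0,-0.0159,0,-0.3,0,0,0,-0.0318,-0.01,-0.4333,0,0,0,-0.0477,-0.0233,-0.51,0.0667,0,0,-0.0576,-0.0233,-0.51,0.1933,0,0,-0.0576]'|grep tcp
python3 -m pendant '[0,0,0,0,0,0,0,0,0,0,0,0,0,0,0,0,0,0]'|grep tcp
python3 - <<'E'
from h import *
z=r.get_obs()["tcp_pos"][2]
c=camera_info("wrist");p,d=grab_frame("wrist");cv2.imwrite("pics/wrist7.png",p)
W=wworld(d,c);slabs(W,(z-.0565,.05,.024),nmin=400)
E
python3 to.py .594 .148 .106 .097
```

```text
tcp_pos: [0.5927, 0.1541, 0.1588]
tcp_pos: [0.5935, 0.1469, 0.1595]
0.10296075391806775 px [278. 268.] 12734 z 0.1039 mean [0.5978 0.1468] rect [0.5926 0.1431] [0.0717 0.058 ] yaw 5.6
0.05 px [503.  58.] 3287 z 0.0486 mean [0.7248 0.0097] rect [ 0.7202 -0.0027] [0.0998 0.0488] yaw 62.6
0.05 px [486. 245.] 4353 z 0.046 mean [ 0.5934 -0.0076] rect [ 0.585  -0.0397] [0.1537 0.1116] yaw 85.4
0.05 px [168. 230.] 6156 z 0.0505 mean [0.5897 0.214 ] rect [0.5865 0.215 ] [0.0712 0.0393] yaw 5.6
0.05 px [533. 261.] 757 z 0.0501 mean [ 0.5853 -0.0564] rect [ 0.5856 -0.0569] [0.0725 0.0194] yaw -18.0
0.024 px [226. 186.] 7871 z 0.0239 mean [0.6137 0.1844] rect [0.5855 0.1808] [0.1467 0.1124] yaw 95.3
0.024 px [430. 228.] 1360 z 0.0229 mean [0.5974 0.0355] rect [0.5976 0.0369] [0.1    0.0124] yaw -5.8
now [0.5938 0.1471 0.16  ] yaw 0.0952 t 13.0
shift [ 0.0002 -0.0009  0.054 ] turn [-0.     -0.002  -0.0018]
```

View pics/wrist7.png

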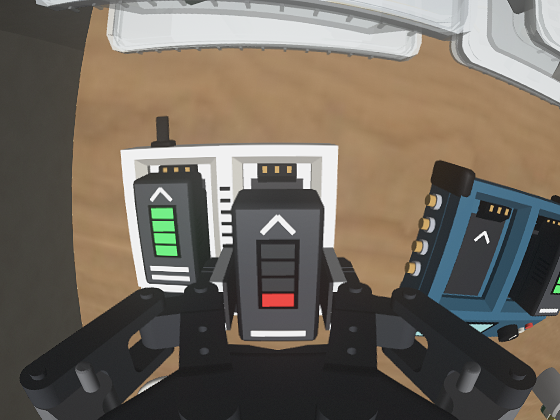

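Units first: shifts go in shares of 30 cm and turns go in shares of pi rad. So 0.054 m / 0.3 = 0.18, -0.001 m / 0.3 = -0.0033, -0.002 rad / 3.1416 = -0.0006.

```bash

python3 -m pendant '[0.0033,-0.0033,0.0667,0,0,-0.0006,0.0033,-0.0033,0.1167,0,0,-0.0006,0.0033,-0.0033,0.1433,0,0,-0.0006,0.0033,-0.0033,0.1633,0,0,-0.0006,0.0033,-0.0033,0.18,0,0,-0.0006]'
python3 -m pendant '[0,0,0,0,0,0,0,0,0.0067,0,0,0,0,0,0.0067,0,0,0]'
python3 to.py .5945 .148 .106 .097
```

```text
clock: 13.5
tcp_pos: [0.5946, 0.1491, 0.1059]
orientation: [-3.138, -0.154, -0.002]
contact_force: [-6.3, -2.5, 43.1]
grip_width: 0.0376
gripper_force: 66.7
clock: 13.8
tcp_pos: [0.596, 0.1498, 0.106]
orientation: [-3.137, -0.155, -0.008]
contact_force: [-2.0, -0.7, 16.8]
grip_width: 0.0373
gripper_force: 63.5
now [0.596  0.1498 0.106 ] yaw 0.0986 t 13.8
shift [-0.0017  0.0017 -0.    ] turn [-0.0009 -0.0055  0.0017]
```

Converted, -0.07 m / 0.3 = -0.2333, -0.067 m / 0.3 = -0.2233.

```bash

python3 -m pendant '[0,0,0,0,0,0,0,0,0,0,0,0]' .05
python3 -m pendant '[0,0,-0.1,0,0,0,0,-0.0667,-0.2333,0,0,0,0,-0.1667,-0.2333,0,0,0,0,-0.2233,-0.2333,0,0,0,0,-0.2233,-0.2333,0,0,0]'|grep tcp
python3 -m pendant '[0,0,0,0,0,0,0,0,0,0,0,0]'|grep tcp
python3 - <<'E'
from h import *
c=camera_info("wrist");p,d=grab_frame("wrist");cv2.imwrite("pics/wrist8.png",p)
W=wworld(d,c);slabs(W,(.05,),nmin=2000)
E
python3 to.py .5865 .215 .104 .097
```

```text
clock: 14.0
tcp_pos: [0.5942, 0.149, 0.1032]
orientation: [-3.138, -0.155, -0.002]
contact_force: [-0.9, 0.1, -0.0]
grip_width: 0.0499
gripper_force: 0.0
tcp_pos: [0.5858, 0.2189, 0.1722]
tcp_pos: [0.5871, 0.2136, 0.1715]
0.05 px [376. 217.] 5450 z 0.0504 mean [0.5998 0.1511] rect [0.5955 0.15  ] [0.0705 0.0388] yaw 6.0
0.05 px [523. 249.] 2412 z 0.0459 mean [0.5815 0.0065] rect [ 0.5863 -0.0226] [0.1181 0.1121] yaw 86.3
0.05 px [274. 224.] 6541 z 0.0505 mean [0.5891 0.2158] rect [0.5862 0.2156] [0.0711 0.04  ] yaw 5.2
now [0.5872 0.2136 0.1717] yaw 0.0969 t 14.75
shift [-0.0004 -0.0015  0.0677] turn [ 0.0016  0.0016 -0.0001]
```

flat_1 is seated in the charger (top at z 0.0504). Next, full_2 into the recorder's +y bay.

Converted, 0.067 m / 0.3 = 0.2233, 0.062 m / 0.3 = 0.2067.

```bash

python3 -m pendant '[0,-0.005,0.1333,0,0,0,0,-0.005,0.2067,0,0,0,0,-0.005,0.2233,0,0,0,0,-0.005,0.2233,0,0,0]'|grep tcp
python3 -m pendant '[0,0,0,0,0,0,0,0,0,0,0,0,0,0,0,0,0,0,0,0,0,0,0,0]' 0 60
python3 -m pendant '[0,0,-0.1333,0,0,0,0,0,-0.2667,0,0,0,0,0,-0.3667,0,0,0,0,0,-0.3667,0,0,0]'
python3 to.py .587 -.0068 .182 -.084
```

```text
tcp_pos: [0.5868, 0.216, 0.1049]
clock: 15.55
tcp_pos: [0.5877, 0.2172, 0.1069]
orientation: [-3.137, -0.155, -0.003]
contact_force: [-0.6, -1.3, 5.8]
grip_width: 0.0374
gripper_force: 62.3
clock: 15.95
tcp_pos: [0.5891, 0.2183, 0.2206]
orientation: [-3.135, -0.155, -0.012]
contact_force: [0.2, 0.2, -1.9]
grip_width: 0.0373
gripper_force: 61.5
now [0.5891 0.2183 0.2206] yaw 0.0987 t 15.95
shift [-0.0245  0.2239  0.0378] turn [-0.0032 -0.0077  0.1827]
```

Converted, 0.224 m / 0.3 = 0.7467, 0.185 m / 0.3 = 0.6167, 0.183 rad / 3.1416 = 0.0583.

```bash

python3 -m pendant '[-0.0167,0.15,0,0,0,0.0159,-0.0333,0.3,0,0,0,0.0318,-0.05,0.4667,0,0,0,0.0477,-0.0667,0.6167,0,0,0,0.0583,-0.08,0.7467,0,0,0,0.0583]'|grep tcp
python3 -m pendant '[0,0,0.0667,0,0,0,0,0,0.1167,0,0,0,0,0,0.1167,0,0,0,0,0,0.1167,0,0,0]'|grep tcp
python3 - <<'E'
from h import *
z=r.get_obs()["tcp_pos"][2]
c=camera_info("wrist");p,d=grab_frame("wrist");cv2.imwrite("pics/wrist9.png",p)
W=wworld(d,c);slabs(W,(z-.0565,.072),nmin=2000)
E
python3 to.py .588 -.0068 .128 -.084
```

```text
tcp_pos: [0.584, -0.0113, 0.2144]
tcp_pos: [0.5848, -0.0065, 0.18]
0.12345715807442814 px [277. 268.] 12532 z 0.1235 mean [ 0.5883 -0.0069] rect [ 0.5834 -0.0031] [0.0711 0.0578] yaw -5.4
0.072 px [388. 225.] 6408 z 0.0724 mean [ 0.5849 -0.0736] rect [ 0.5818 -0.0748] [0.0712 0.0391] yaw -4.5
now [ 0.5853 -0.0066  0.1807] yaw -0.0817 t 16.9
shift [0.0027 0.0001 0.0527] turn [-0.0007  0.0003  0.0023]
```

Converted, 0.049 m / 0.3 = 0.1633, 0.003 m / 0.3 = 0.01, 0.002 rad / 3.1416 = 0.0006.

```bash

python3 -m pendant '[0.01,0,0.0333,0,0,0.0006,0.01,0,0.0667,0,0,0.0006,0.01,0,0.1167,0,0,0.0006,0.01,0,0.1433,0,0,0.0006,0.01,0,0.1633,0,0,0.0006]'|grep -E 'tcp|cont'
python3 -m pendant '[0,0,0.0033,0,0,0,0,0,0.0067,0,0,0,0,0,0.0067,0,0,0]'
python3 to.py .588 -.0068 .129 -.084
```

```text
tcp_pos: [0.5875, -0.0085, 0.1302]
contact_force: [-0.2, -0.4, -2.0]
clock: 17.7
tcp_pos: [0.5885, -0.0085, 0.13]
orientation: [-3.139, 0.136, -0.001]
contact_force: [0.0, 0.5, -2.1]
grip_width: 0.0375
gripper_force: 61.4
now [ 0.5885 -0.0085  0.13  ] yaw -0.0863 t 17.7
shift [-0.0006 -0.0016  0.001 ] turn [-0.0001 -0.0006 -0.0023]
```

Converted, 0.002 m / 0.3 = 0.0067.

```bash

python3 -m pendant '[0,0,0.0067,0,0,0,0,0,0.0067,0,0,0]'|grep -E 'tcp|cont'
python3 -m pendant '[0,0,0,0,0,0,0,0,0,0,0,0]' .05|grep -E 'tcp|cont|width'
python3 -m pendant '[0,0,-0.1,0,0,0,0,0,-0.2333,0,0,0,0.0667,0.1333,-0.2667,0,0,0,0.1,0.2667,-0.2667,0,0,0,0.1333,0.4,-0.2667,0,0,0]'|grep tcp
python3 - <<'E'
from h import *
c=camera_info("wrist");p,d=grab_frame("wrist");cv2.imwrite("pics/wrist10.png",p)
W=wworld(d,c);slabs(W,(.072,.043),nmin=2000)
E
python3 to.py .618 -.1873 .17 -.084
```

```text
tcp_pos: [0.5892, -0.0084, 0.1289]
contact_force: [-0.7, -0.4, 4.0]
tcp_pos: [0.5884, -0.0085, 0.128]
contact_force: [-0.0, 0.1, -0.1]
grip_width: 0.0503
tcp_pos: [0.6184, -0.1328, 0.2086]
0.072 px [121. 259.] 2910 z 0.0725 mean [ 0.5977 -0.0119] rect [ 0.5928 -0.0097] [0.0615 0.0394] yaw -3.8
0.072 px [203. 253.] 2079 z 0.0721 mean [ 0.5985 -0.0785] rect [ 0.5827 -0.0756] [0.0711 0.0396] yaw -4.4
0.043 px [347. 202.] 4290 z 0.0435 mean [ 0.6196 -0.1863] rect [ 0.6179 -0.1871] [0.0705 0.0396] yaw -4.9
0.043 px [192. 239.] 8107 z 0.0456 mean [ 0.5984 -0.0614] rect [ 0.5721 -0.0406] [0.1551 0.1388] yaw 85.4
now [ 0.6181 -0.1427  0.2081] yaw -0.0951 t 18.65
shift [0.0041 0.0441 0.0384] turn [ 0.006  -0.0019 -0.0111]
```

Converted, 0.044 m / 0.3 = 0.1467, 0.038 m / 0.3 = 0.1267.

```bash

python3 -m pendant '[0.0133,0.1,0.0667,0,0,0,0.0133,0.1467,0.1267,0,0,0,0.0133,0.1467,0.1267,0,0,0,0.0133,0.1467,0.1267,0,0,0]'|grep tcp
python3 to.py .618 -.1873 .096 -.084
```

```text
tcp_pos: [0.6175, -0.1743, 0.169]
now [ 0.6175 -0.1743  0.169 ] yaw -0.0856 t 19.05
shift [0.0017 0.013  0.073 ] turn [-0.0012  0.0017 -0.0016]
```

Converted, 0.073 m / 0.3 = 0.2433, 0.06 m / 0.3 = 0.2.

```bash

python3 -m pendant '[0.0033,0.0433,0.0333,0,0,0,0.0033,0.0433,0.1,0,0,0,0.0033,0.0433,0.2,0,0,0,0.0033,0.0433,0.2433,0,0,0,0.0033,0.0433,0.2433,0,0,0]'|grep -E 'tcp|cont'
python3 -m pendant '[0,0,0,0,0,0,0,0,0,0,0,0,0,0,0,0,0,0,0,0,0,0,0,0]' 0 60
python3 -m pendant '[0,0,-0.1333,0,0,0,0,0,-0.2667,0,0,0,0,0,-0.4,0,0,0,0,0,-0.4,0,0,0]'
python3 to.py .5864 .2155 .22 .097
```

```text
tcp_pos: [0.6167, -0.1879, 0.0948]
contact_force: [-1.1, -0.2, -0.6]
clock: 19.95
tcp_pos: [0.6181, -0.1888, 0.0975]
orientation: [3.138, -0.136, 0.002]
contact_force: [-1.2, 0.8, 1.4]
grip_width: 0.0377
gripper_force: 62.0
clock: 20.35
tcp_pos: [0.621, -0.1893, 0.2235]
orientation: [3.136, -0.136, 0.018]
contact_force: [1.1, -0.0, -1.0]
grip_width: 0.0378
gripper_force: 61.7
now [ 0.621  -0.1893  0.2235] yaw -0.0865 t 20.35
shift [-0.0695 -0.4003  0.0021] turn [ 0.0027 -0.0111 -0.1835]
```

Converted, -0.22 m / 0.3 = -0.7333, -0.18 m / 0.3 = -0.6.

```bash

python3 -m pendant '[-0.0333,-0.15,0,0,0,0,-0.05,-0.3,0,0,0,0,-0.0667,-0.45,0,0,0,0,-0.1,-0.6,0,0,0,0,-0.1333,-0.7333,0,0,0,0]'|grep tcp
python3 -m pendant '[-0.0333,-0.15,0,0,0,-0.0159,-0.0667,-0.3,0,0,0,-0.0318,-0.0667,-0.4333,0,0,0,-0.0477,-0.0833,-0.5333,0,0,0,-0.0573,-0.0833,-0.5333,0.1,0,0,-0.0573]'|grep tcp
python3 -m pendant '[0,0,0,0,0,0]'|grep tcp
python3 to.py .5864 .2155 .16 .097
```

```text
tcp_pos: [0.5961, 0.0364, 0.2162]
tcp_pos: [0.5865, 0.2035, 0.19]
tcp_pos: [0.5831, 0.1956, 0.183]
now [0.5831 0.1956 0.183 ] yaw 0.0962 t 21.45
shift [ 0.0054 -0.0195  0.0229] turn [ 0.0018  0.0069 -0.0008]
```

Converted, 0.023 m / 0.3 = 0.0767, 0.02 m / 0.3 = 0.0667.

```bash

python3 -m pendant '[0.0167,-0.0633,0.0667,0,0,0,0.0167,-0.0633,0.0767,0,0,0,0.0167,-0.0633,0.0767,0,0,0,0.0167,-0.0633,0.0767,0,0,0]'|grep tcp
python3 - <<'E'
from h import *
z=r.get_obs()["tcp_pos"][2]
c=camera_info("wrist");p,d=grab_frame("wrist");cv2.imwrite("pics/wrist11.png",p)
W=wworld(d,c);slabs(W,(z-.0545,.05,.024),nmin=2000)
E
python3 to.py .5867 .2155 .1045 .097
```

```text
tcp_pos: [0.5894, 0.2134, 0.1644]
0.10993029700794504 px [278. 269.] 13107 z 0.1105 mean [0.5938 0.2135] rect [0.5886 0.2131] [0.0712 0.065 ] yaw 4.4
0.05 px [378. 225.] 5933 z 0.0504 mean [0.5989 0.1513] rect [0.5953 0.1499] [0.0711 0.0394] yaw 5.4
0.05 px [521. 249.] 2004 z 0.046 mean [0.5854 0.0171] rect [ 0.5869 -0.0172] [0.1126 0.1071] yaw -3.3
0.024 px [329. 191.] 7957 z 0.0238 mean [0.6116 0.1781] rect [0.585  0.1807] [0.1473 0.1136] yaw 95.3
now [0.5895 0.2135 0.1646] yaw 0.092 t 21.9
shift [-0.0027 -0.0023  0.0601] turn [ 0.0006 -0.001  -0.005 ]
```

View pics/wrist11.png

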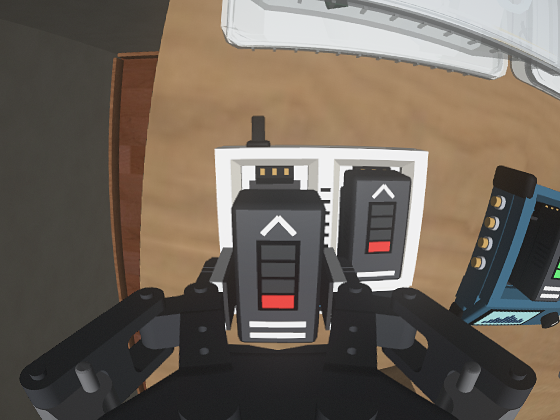

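flat_2 is held straight at px (278,265) just short of the empty charger bay, with flat_1 seated beside it at (378,225).

Converted, 0.056 m / 0.3 = 0.1867, -0.0025 m / 0.3 = -0.0083, -0.005 rad / 3.1416 = -0.0016.

```bash

python3 -m pendant '[-0.0083,-0.0077,0.0333,0,0,-0.0016,-0.0083,-0.0077,0.0833,0,0,-0.0016,-0.0083,-0.0077,0.1333,0,0,-0.0016,-0.0083,-0.0077,0.1667,0,0,-0.0016,-0.0083,-0.0077,0.1867,0,0,-0.0016]'|grep -E 'tcp|cont'
python3 -m pendant '[0,0,0.0067,0,0,0,0,0,0.01,0,0,0,0,0,0.01,0,0,0]'
python3 to.py .587 .2155 .1045 .097
```

```text
tcp_pos: [0.5855, 0.2165, 0.1057]
contact_force: [-1.0, 0.9, -2.4]
clock: 22.7
tcp_pos: [0.5865, 0.2171, 0.105]
orientation: [-3.138, -0.155, -0.001]
contact_force: [0.4, -0.6, -1.5]
grip_width: 0.0374
gripper_force: 61.6
now [0.5865 0.2171 0.105 ] yaw 0.0988 t 22.7
shift [0.0003 0.0017 0.0005] turn [-0.0002 -0.0007  0.0018]
```

```bash

python3 -m pendant '[0,0,0.005,0,0,0,0,0,0.005,0,0,0]'|grep -E 'tcp|cont'
python3 -m pendant '[0,0,0,0,0,0,0,0,0,0,0,0]' .05|grep -E 'tcp|cont|width'
python3 -m pendant '[0,0,-0.1333,0,0,0,0,0,-0.2667,0,0,0,0,0.1333,-0.4,0,0,0,0,0.2667,-0.5333,0,0,0,0,0.4,-0.5667,0,0,0]'|grep tcp
python3 -m pendant '[0,0,0,0,0,0,0,0,0,0,0,0,0,0,0,0,0,0]'|grep tcp
python3 - <<'E'
from h import *
c=camera_info("wrist");p,d=grab_frame("wrist");cv2.imwrite("pics/wrist12.png",p)
W=wworld(d,c);slabs(W,(.072,.05),nmin=1000)
E
```

```text
tcp_pos: [0.5871, 0.2174, 0.1044]
contact_force: [-0.0, -0.1, 3.9]
tcp_pos: [0.5864, 0.217, 0.1035]
contact_force: [-0.1, -0.1, -0.2]
grip_width: 0.0501
tcp_pos: [0.5986, 0.1014, 0.2758]
tcp_pos: [0.5972, 0.1013, 0.2716]
0.072 px [394. 218.] 2901 z 0.0724 mean [ 0.5894 -0.0065] rect [ 0.5875 -0.0081] [0.0714 0.0397] yaw -5.0
0.072 px [453. 229.] 2249 z 0.0723 mean [ 0.5835 -0.0723] rect [ 0.5819 -0.0744] [0.0711 0.0402] yaw -3.4
0.05 px [405.  66.] 3666 z 0.0484 mean [ 0.7314 -0.007 ] rect [ 0.748  -0.0357] [0.1624 0.079 ] yaw 86.0
0.05 px [396. 209.] 3344 z 0.046 mean [ 0.5909 -0.0207] rect [ 0.5843 -0.0411] [0.155  0.1128] yaw 85.5
0.05 px [226. 188.] 3049 z 0.0505 mean [0.5965 0.149 ] rect [0.5951 0.1499] [0.0709 0.0402] yaw 5.2
0.05 px [159. 191.] 2632 z 0.0505 mean [0.5878 0.2154] rect [0.5865 0.2165] [0.0713 0.0393] yaw 5.2
```

View pics/wrist12.png

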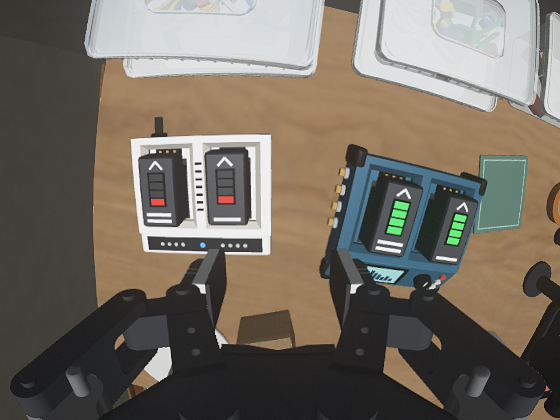

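Both empty packs sit in the charger at (159,191) and (226,188), and both charged packs sit in the recorder at (394,218) and (453,229). All are at seated height with arrows pointing away from the front, the mat is empty and the arm is clear.

```bash
python3 -c "
from bench import r
print(r.hand_in())"
```

```text
the job is handed in; nothing more can be done
None
```

The swap is done and handed in at about 23 s of the 112 s allowed: both charged packs are seated in the recorder and both empty ones in the charger, all arrows pointing away from the front; the recorder always had a pack in a bay, and I never moved near the bottle, tape roll or carton.

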